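# Lay the metal connector hood on the raised work rest

## Robot

A 7-joint arm with a two-finger parallel gripper is mounted at the origin on the work surface. World frame = base frame: x ahead of the robot, y to its left, z up, the work surface at z = 0. Lengths are in m, angles in rad, forces in N, time in s.
With the tool pointing down it reaches from about 0.425 to 0.925 m from the base axis. Payload 6.8 kg.
Tool frame: the origin (TCP) lies midway between the tips of the shut fingers; the grasp point (between the pads) lies 19 mm behind it; x points along the fingers, y is the direction in which the jaws open and shut, and the axes are right-handed (so a half turn about x gives the same grasp; the last joint's range is limited). The gripper opens to 85 mm and grips with 20 to 120 N. Pads are 22 mm wide; open, the fingers measure 114 mm over their backs; the gripper's body (76 mm by 85 mm) begins 54 mm behind the grasp point. The pads swing forward as they close: fully open they stand 13 mm farther back than shut.
Start: joints at [-1.331, 0.477, 0.022, 1.555, -0.011, 1.109, -0.083], TCP at [0.23, 0.635, 0.231] pointing down, gripper open.
Joint ranges: [-2.96, 2.96], [-0.34, 2.1], [-1.41, 1.46], [0.24, 2.44], [-1.37, 4.51], [0.17, 1.92], [-2.96, 2.96]. Speed limits (rad/s): [2.39, 2.39, 3.14, 3.14, 3.14, 3.14, 3.14].

## Interface

Orientations are given as a rotation vector (axis times angle).
In Python, from bench import r, viewer, nets gives the robot as it stands.
- The arm moves only by the shell command python3 -m pendant 'ROWS' [FORCE]. ROWS is JSON, one flat list of numbers, 5 for each row, row after row: the finger opening in mm, from 0 to 85.4, then the shift along the tool's x, y, z in mm, then the turn about the tool's x in rad. A call has 1 to 20 rows; each row shifts and turns the commanded pose from where the row before left it, along the tool's axes as they then stand; what a row does not reach is not made up. A row lasts 1/8 s, in which the tool goes at most 62.5 mm and 10.7 degrees, less where a joint would pass 70% of its speed; a pose out of reach is approached as far as the arm can. A call with a gripper value outside its range is refused whole. The fingers move at their own pace and stop on an object; FORCE is the grip in N (left out, the last holds). Time passes only in rows, so rows that do not move let the fingers close. It gives the time, the measured TCP pose, the force and the opening at its end, in the units of the state.
- r.get_obs(): the state, without advancing time (a new reading comes with each control period).
- viewer.grab_frame(name): name is "scene" or "top"; returns (picture, depth): 400x640x3 uint8, red, green, blue; 400x640 float32, m along the optical axis (not along the pixel's ray), 0 where there is no reading.
- viewer.calibration(name): a dict with "mtx" (3x3 intrinsics, pixels), "world_to_cam" (4x4, takes a point from world to camera coordinates). Camera axes: x right, y up, looking along -z (the intrinsics and any distortion apply to the point x, -y, -z); pixel columns grow to the right and rows downward; lengths in m; the calibration is good to about 2 mm. A picture is of the moment at which its call begins. calibration takes no time and is no camera call.
- r.hand_in(): hands the job in, once; it reports no verdict.
Trained networks look in the newest picture that a camera, given by its name, has taken for a name from the list of things; names that differ only in an ending like _2 or _b are one class to them, and where a whole thing is asked for, a point or a joint stands for the part that bears it (a point fixed in the world has none). Each returns a list of dicts, best first, with "score" (0 to 1); they miss things now and then, are a little off and sometimes report something else, mostly with a low value. They report only what shows in the picture. A call takes as long as a camera call.
- nets.look_for(name, camera): "location" ([x, y, z] in m, in world coordinates, good to about 4 mm: the middle of the surface that is visible of it).
- nets.silhouettes(name, camera): "mask" (400x640 bool, what is visible of it).
The state is a dict: "clock": time; "joints": joint angles; "qvel": joint speeds; "tau": joint torques, N m; "tcp_pos": TCP position; "orientation": TCP orientation; "contact_force": force on the tool from outside, world axes, zero at the start; "moment": the same for the moment, N m; "grip_width": finger opening in m.
Only numpy, scipy, OpenCV 4.12 (cv2) and the standard library are available. Lean on these libraries where they do the work, as an engineer would, in place of code of your own. Each camera call takes 0.05 s, during which the arm holds its last target. There are 200 camera calls.

## Task

At this electronics bench, pick up the bare metal connector hood and lay it on the narrow yellow pad on top of the raised work rest: flat, the same way up as it lies now, centred on the pad and lengthwise along it (either end may point either way). Set it down on the pad rather than dropping it, let go, and leave the black plastic hood where it lies.

Things in the scene. Friction and masses are not known exactly. Their poses are not given: they have to be found in the camera images.
- metal_hood: Silvery aluminium connector hood, brass-coloured plug and cable gland at its ends; 0.12 kg, loose, flat on the bench. Block 60 long (x), 40 wide (y), 22 high (z) mm. At +x a 44 mm wide flange (4 thick) and plug reach x = 41; at -x a round gland reaches x = -44. Origin: centre of the block's flat underside, z up. Its long sides (+y, -y) are flat, free to grip from above
- black_hood: Black plastic connector hood with steel-coloured ends, of the same shape, size and axes as the metal one (block 60 x 40 x 22 mm, origin at the centre of its underside), loose on the bench top. To be left alone
- rest: Work rest, fixed to the bench: dark steel base plate 90 x 70 x 10 mm, slim 30 x 16 mm aluminium post and a narrow aluminium head with a yellow pad, 60 mm long (x), 26 mm wide (y), from 82 to 100 mm above the bench. Origin: centre of the base's underside, on the bench top; z up, x along the pad's length
- pad (a point): Centre of the flat top of the work rest's yellow pad, 100 mm above the bench; x along the pad's 60 mm length, y along its 26 mm width, z up. The hood overhangs the pad by 7 mm on each long side

How it is judged:
By the outcome, as a careful person would: the job done as asked, in the order asked, and still so for the second after the job is handed in, with the robot touching nothing.
It also fails if it takes over 37 s, if anything falls off the work surface, if the arm or the gripper's body presses on something with over 40 N, if the wrist force passes 120 N, or if a joint passes its speed limit or range.

## Working session

There is one attempt and no reset: what is moved stays moved. The work goes in short steps, Python scripts to look and compute and a shell command to move; the robot and the scene stay as the last step left them, time stands still between calls to the robot, and variables do not carry over. Pictures are saved under pics/ and viewed, about 8 in all and at most 12, crops included, and the job is handed in when it is done.

```bash
mkdir -p pics; cat > h.py <<'E'
import numpy as np,cv2
from scipy.spatial.transform import Rotation as R
from bench import r,viewer,nets
def pts(cam,depth,mask):
    c=viewer.calibration(cam);K=np.array(c["mtx"]);T=np.linalg.inv(np.array(c["world_to_cam"]))
    v,u=np.nonzero(mask&(depth>0));d=depth[v,u]
    p=np.c_[(u-K[0,2])/K[0,0]*d,-(v-K[1,2])/K[1,1]*d,-d]
    return p@T[:3,:3].T+T[:3,3]
def rect(p):
    (c,s,a)=cv2.minAreaRect((p[:,:2]*1000).astype(np.float32))
    if s[0]<s[1]: s=s[::-1];a+=90
    return np.round(c,1),np.round(s,1),round((a+90)%180-90,1)
def save(n,im): cv2.imwrite("pics/"+n,im[...,::-1])
E
python3 - <<'E'
from h import *
o=r.get_obs();print(o["clock"],o["tcp_pos"],o["orientation"],R.from_rotvec(o["orientation"]).as_matrix().round(3),o["grip_width"])
for c in("scene","top"):
    im,d=viewer.grab_frame(c);save(c+"0.png",im);print(c,viewer.calibration(c))
    for n in("metal_hood","black_hood","rest"):
        print(n,[(np.round(x["location"],3),round(x["score"],2)) for x in nets.look_for(n,c)])
        for m in nets.silhouettes(n,c)[:2]:
            p=pts(c,d,m["mask"]); v,u=np.nonzero(m["mask"])
            print("  ",round(m["score"],2),len(p),u.mean().round(),v.mean().round(),np.percentile(p[:,2],[2,50,98]).round(3),rect(p))
            for lo,hi in((.017,.027),(.092,.108)):
                q=p[(p[:,2]>lo)&(p[:,2]<hi)]
                if len(q)>30: print("    ",lo,len(q),np.median(q[:,2]).round(4),rect(q))
E
```

```text
0.0 [0.22987346 0.63398813 0.23028632] [ 0.27141671  1.55369458 -0.27437802] [[-0.001  0.341  0.94 ]
 [-0.002  0.94  -0.341]
 [-1.    -0.002  0.   ]] 0.08562541484458953
scene {'mtx': array([[363.01978277,   0.        , 316.92624631],
       [  0.        , 363.01978277, 201.51163849],
       [  0.        ,   0.        ,   1.        ]]), 'world_to_cam': array([[-0.41179236,  0.91117613,  0.01360551,  0.22471783],
       [-0.76289111, -0.35286634,  0.54174025,  0.34974874],
       [ 0.49842171,  0.21270498,  0.84043584, -1.1728251 ],
       [ 0.        ,  0.        ,  0.        ,  1.        ]])}
metal_hood [(array([ 0.484, -0.211,  0.019]), 0.63)]
   0.69 426 253.0 177.0 [0.002 0.021 0.025] (array([ 475.1, -221.2]), array([92.8, 51.5]), 7.3)
     0.017 333 0.0221 (array([ 478.7, -216.2]), array([83.1, 41.8]), 7.8)
black_hood [(array([0.485, 0.277, 0.022]), 0.76)]
   0.88 637 432.0 246.0 [-0.001  0.021  0.024] (array([473.9, 272.9]), array([83.3, 57.9]), 89.7)
     0.017 456 0.0218 (array([481.4, 273.2]), array([82.6, 41.4]), 89.7)
rest [(array([0.601, 0.023, 0.003]), 0.79)]
   0.92 122
[... 543 characters left out ...]
  ,  0.        ,  0.        ,  1.        ]])}
metal_hood [(array([ 0.474, -0.207,  0.023]), 0.89)]
   0.78 795 430.0 240.0 [0.011 0.022 0.025] (array([ 474.8, -212.7]), array([83.8, 39.7]), 8.1)
     0.017 706 0.0223 (array([ 474.7, -212.7]), array([83.4, 39.7]), 8.1)
black_hood [(array([0.479, 0.27 , 0.023]), 0.73)]
   0.91 823 183.0 232.0 [0.004 0.022 0.025] (array([480.5, 275.6]), array([85.3, 43.6]), 88.2)
     0.017 717 0.022 (array([479.8, 276.3]), array([83.8, 41.6]), 87.8)
rest [(array([0.58 , 0.025, 0.01 ]), 0.96)]
   0.64 1600 312.0 181.0 [0.001 0.011 0.102] (array([593.9,  22. ]), array([105.5,  70.9]), 11.7)
     0.092 480 0.1004 (array([586.9,  20.2]), array([60.2, 25.9]), 10.5)
```

View pics/top0.png

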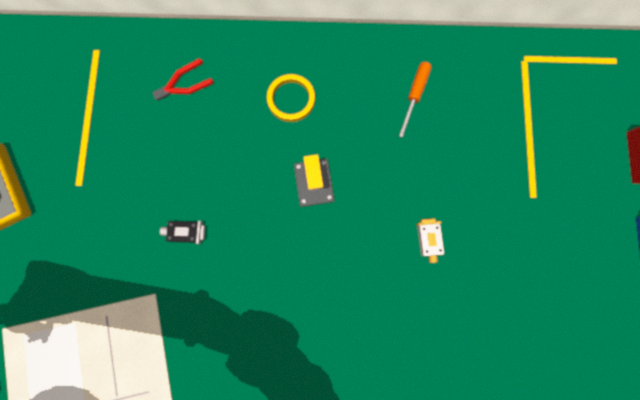

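View pics/scene0.png

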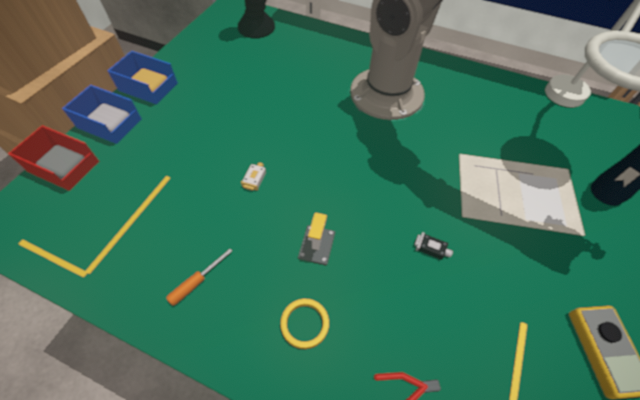

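The metal hood is at top-view px (430,240), with its flange away from the robot. The black hood is at (183,232) and the yellow pad at (313,170). The networks, depths and sizes all agree, so I'm moving over the metal hood.

```bash
python3 -m pendant '[85,0,0,0,-0.163, 85,0,0,0,-0.163, 85,0,0,0,-0.163, 85,0,0,62,0, 85,0,0,62,0, 85,0,0,62,0, 85,0,-60,0,0, 85,0,-60,0,0, 85,0,-60,0,0, 85,0,-60,0,0, 85,0,-60,0,0, 85,0,-60,0,0, 85,0,-60,0,0, 85,0,-60,0,0, 85,0,-60,0,0, 85,0,-60,0,0, 85,0,-60,0,0, 85,0,-60,0,0, 85,0,-60,0,0, 85,0,-60,0,0]' 40
cat > where.py <<'E'
from h import *
import sys
def rel(t,yaw):
    o=r.get_obs();M=R.from_rotvec(o["orientation"]).as_matrix();p=np.array(o["tcp_pos"])*1000
    d=M.T@(np.array(t)-p);ay=np.degrees(np.arctan2(M[1,1],M[0,1]))
    dy=(yaw+90-ay+90)%180-90
    print("clock",round(o["clock"],2),"tcp",p.round(1),"shift xyz",d.round(1),"turn",round(-np.radians(dy),3),"tilt x",M[:,0].round(3),"F",np.round(o["contact_force"],1),"w",round(o["grip_width"]*1000,1),"j",np.round(o["joints"],2))
if __name__=="__main__":
    a=list(map(float,sys.argv[1:]));rel(a[:3],a[3])
E
python3 where.py 478 -214 100 8
```

```text
clock: 3.2
tcp_pos: [0.5327, -0.1727, 0.2317]
orientation: [-0.111, 1.567, 0.111]
contact_force: [1.0, 0.2, -0.0]
grip_width: 0.0849
clock 3.2 tcp [ 532.7 -172.7  231.7] shift xyz [131.7 -33.2 -60.1] turn 0.002 tilt x [ 0.001  0.    -1.   ] F [ 1.   0.2 -0. ] w 84.9 j [-0.03  0.29  0.28  1.85 -0.09  1.01  2.01]
```

```bash
python3 -m pendant '[85,10,-33,-40,0, 85,60,0,-20,0, 85,50,0,0,0, 85,0,0,0,0, 85,0,0,0,0]'
python3 - <<'E'
from h import *
from where import rel
rel((478,-214,2),8)
for c in("scene","top"):
    im,d=viewer.grab_frame(c)
    for m in nets.silhouettes("metal_hood",c)[:1]:
        p=pts(c,d,m["mask"]);q=p[(p[:,2]>.017)&(p[:,2]<.027)];print(c,m["score"],len(q),rect(q))
    if c=="scene": save("s1.png",cv2.resize(im[100:260,160:360],None,fx=3,fy=3,interpolation=cv2.INTER_CUBIC))
    else: save("t1.png",cv2.resize(im[150:310,340:540],None,fx=3,fy=3,interpolation=cv2.INTER_CUBIC))
E
```

```text
clock: 3.82
tcp_pos: [0.4793, -0.2123, 0.1136]
orientation: [-0.112, 1.566, 0.11]
contact_force: [-0.5, 0.0, 1.2]
grip_width: 0.0846
clock 3.83 tcp [ 479.3 -212.3  113.6] shift xyz [111.6  -1.4  -1.7] turn 0.002 tilt x [ 0.002 -0.001 -1.   ] F [-0.5  0.   1.2] w 84.6 j [ 0.08  0.39  0.27  2.04 -0.15  0.73  2.16]
scene 0.61 332 (array([ 477.5, -216.8]), array([84.3, 42.8]), 9.0)
top 0.89 279 (array([ 475.2, -211.6]), array([81.5, 37.6]), 8.3)
```

View pics/s1.png

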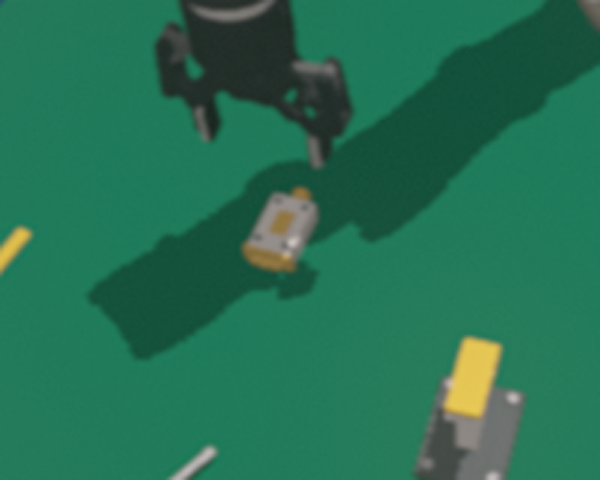

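The gripper is straight above the hood (crop px ~(283,225)), with the jaws straddling its long sides. I'll descend and grip.

```bash
python3 -m pendant '[85,40,-1.5,-1.5,0, 85,35,0,0,0, 85,20,0,0,0, 85,10,0,0,0, 85,5,0,0,0, 85,0,0,0,0, 65,0,0,0,0, 55,0,0,0,0, 48,0,0,0,0, 42,0,0,0,0, 30,0,0,0,0, 30,0,0,0,0, 30,0,0,0,0, 30,0,0,0,0]' 40
python3 where.py 478 -214 2 8
```

```text
clock: 5.78
tcp_pos: [0.4769, -0.2139, 0.0024]
orientation: [-0.111, 1.567, 0.11]
contact_force: [0.0, 0.0, 5.6]
grip_width: 0.0389
clock 5.78 tcp [ 476.9 -213.9    2.4] shift xyz [ 0.4 -0.3  1.1] turn 0.001 tilt x [ 0.001 -0.    -1.   ] F [0.  0.  5.6] w 38.9 j [ 0.14  0.58  0.2   2.08 -0.23  0.5   2.23]
```

```bash
python3 -m pendant '[30,-10,0,0,0, 30,-40,0,0,0, 30,-60,0,0,0, 30,-60,0,0,0, 30,0,0,0,0, 30,0,0,0,0]'
cat > look.py <<'E'
from h import *
import sys
from where import rel
tag=sys.argv[1]
rel((588,18.8,180),10.6)
o=r.get_obs();M=R.from_rotvec(o["orientation"]).as_matrix();t=np.array(o["tcp_pos"])
for c in("scene","top"):
    im,d=viewer.grab_frame(c);C=viewer.calibration(c);W=np.array(C["world_to_cam"]);K=np.array(C["mtx"])
    for m in nets.silhouettes("metal_hood",c)[:1]:
        p=pts(c,d,m["mask"]);q=(p-t)@M
        print(c,round(m["score"],2),len(p),rect(p),"tool x/y/z pct",*[np.percentile(q[:,i],[2,50,98]).round(4) for i in range(3)])
    h=W@np.r_[t,1];u=K[0,0]*h[0]/-h[2]+K[0,2];v=K[1,1]*h[1]/h[2]+K[1,2]
    u,v=int(np.clip(u,80,559)),int(np.clip(v,60,339))
    save(f"{c}_{tag}.png",cv2.resize(im[v-60:v+60,u-80:u+80],None,fx=4,fy=4,interpolation=cv2.INTER_CUBIC));print(u,v)
E
python3 look.py lift; cd pics; python3 -c "
import cv2;cv2.imwrite('lift.png',cv2.resize(cv2.hconcat([cv2.imread('scene_lift.png'),cv2.imread('top_lift.png')]),(800,300)))"
```

```text
clock: 6.52
tcp_pos: [0.476, -0.2131, 0.1717]
orientation: [-0.111, 1.568, 0.112]
contact_force: [-0.7, 0.2, -1.6]
grip_width: 0.0391
clock 6.53 tcp [ 476.  -213.1  171.7] shift xyz [ -8.2 213.8 143.6] turn -0.043 tilt x [-0.001  0.001 -1.   ] F [-0.7  0.2 -1.6] w 39.1 j [ 0.04  0.3   0.31  2.   -0.12  0.86  2.13]
scene 0.77 422 (array([ 436.1, -265.9]), array([211.5,  49.1]), 41.1) tool x/y/z pct [-0.0221 -0.0191 -0.0027] [-0.021  -0.0015  0.0196] [-0.0217  0.0212  0.042 ]
246 134
top 0.59 698 (array([ 483.6, -245.8]), array([113.7,  93.8]), -80.1) tool x/y/z pct [-0.0206 -0.0174 -0.0009] [-0.0137  0.0078  0.0226] [-0.0428 -0.0167  0.0386]
458 234
```

View pics/lift.png

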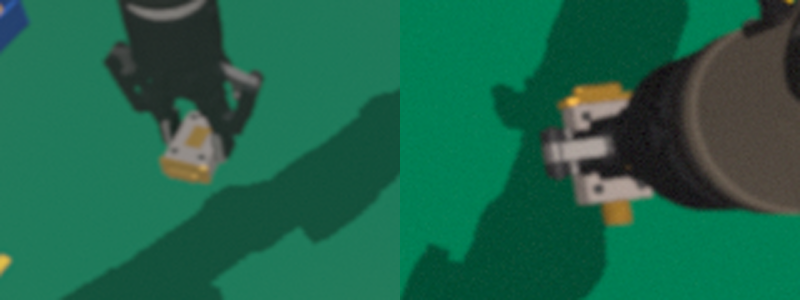

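Hood is held level, with its underside about 2 mm below TCP height. I'll carry it over the pad.

```bash
python3 -m pendant '[30,0,0,0,-0.044, 30,0,25,18,0, 30,0,42,30,0, 30,0,42,30,0, 30,0,42,30,0, 30,0,36,26,0, 30,0,15,12,0, 30,0,6,6,0, 30,0,0,0,0, 30,0,0,0,0, 30,0,0,0,0]'
python3 where.py 586.8 18.9 102.4 10.6
```

```text
clock: 8.1
tcp_pos: [0.5873, 0.0174, 0.1721]
orientation: [-0.144, 1.566, 0.144]
contact_force: [0.4, -0.1, -1.1]
grip_width: 0.0387
clock 8.1 tcp [587.3  17.4 172.1] shift xyz [69.7  1.6 -0.3] turn -0.002 tilt x [-0. -0. -1.] F [ 0.4 -0.1 -1.1] w 38.7 j [-0.3   0.4   0.21  1.84 -0.1   0.91  1.71]
```

Descend to about 8 mm above the pad and check from both cameras.

```bash
python3 -m pendant '[30,25,1.5,0,0, 30,25,0,0,0, 30,12,0,0,0, 30,0,0,0,0, 30,0,0,0,0]'
python3 where.py 586.8 18.9 102.4 10.6; python3 look.py near; cd pics; python3 -c "
import cv2;cv2.imwrite('near.png',cv2.resize(cv2.hconcat([cv2.imread('scene_near.png'),cv2.imread('top_near.png')]),(800,300)))"
```

```text
clock: 8.72
tcp_pos: [0.5881, 0.0201, 0.1109]
orientation: [-0.145, 1.564, 0.145]
contact_force: [-0.4, -0.5, -0.7]
grip_width: 0.039
clock 8.72 tcp [588.1  20.1 110.9] shift xyz [ 8.5 -0.9 -1.6] turn -0.0 tilt x [ 0.002  0.    -1.   ] F [-0.4 -0.5 -0.7] w 39.0 j [-0.29  0.48  0.19  1.88 -0.13  0.79  1.73]
clock 8.72 tcp [588.1  20.1 110.9] shift xyz [-69.1  -1.3  -0.3] turn -0.0 tilt x [ 0.002  0.    -1.   ] F [-0.4 -0.5 -0.7] w 39.0 j [-0.29  0.48  0.19  1.88 -0.13  0.79  1.73]
scene 0.92 520 (array([565.5,   6.8]), array([138.4,  43.6]), 19.3) tool x/y/z pct [-0.0222 -0.0192 -0.0021] [-0.0205 -0.0015  0.0187] [-0.0204  0.0166  0.0417]
318 222
312 169
```

View pics/near.png

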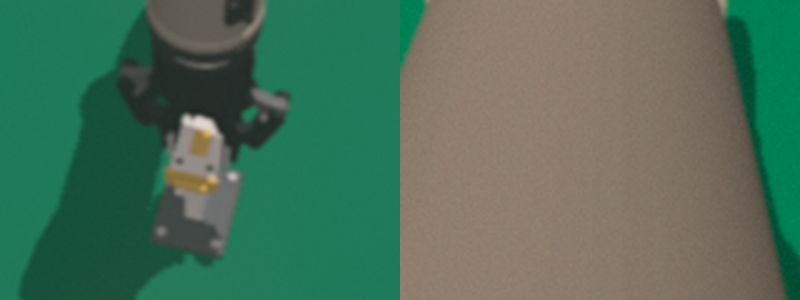

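The left view shows the hood in line over the pad and level; the top view is blocked by the wrist. I'll correct by 1 mm and lower gently.

```bash
python3 -m pendant '[30,3,-1,-1,0, 30,2,0,0,0, 30,1,0,0,0, 30,0,0,0,0, 30,0,0,0,0]';python3 -m pendant '[30,1,0,0,0, 30,0,0,0,0]';python3 where.py 586.8 18.9 102.4 10.6
```

```text
clock: 9.55
tcp_pos: [0.5867, 0.0191, 0.104]
orientation: [-0.145, 1.566, 0.145]
contact_force: [0.5, 0.1, -1.2]
grip_width: 0.0391
clock: 9.8
tcp_pos: [0.5866, 0.0191, 0.1029]
orientation: [-0.145, 1.566, 0.145]
contact_force: [0.2, 0.3, -0.9]
grip_width: 0.0393
clock 9.8 tcp [586.6  19.1 102.9] shift xyz [ 0.5 -0.2  0.2] turn 0.0 tilt x [-0.  0. -1.] F [ 0.2  0.3 -0.9] w 39.3 j [-0.29  0.49  0.19  1.89 -0.13  0.77  1.73]
```

```bash
for i in 1 2 3; do python3 -m pendant '[30,0.5,0,0,0, 30,0,0,0,0]' | grep -E "force|tcp_pos"; done
```

```text
tcp_pos: [0.5866, 0.0191, 0.1025]
contact_force: [0.5, 0.4, -1.8]
tcp_pos: [0.5866, 0.0191, 0.1024]
contact_force: [-2.5, 0.3, 4.7]
tcp_pos: [0.5866, 0.0191, 0.1024]
contact_force: [-4.5, -0.8, 9.9]
```

Contact at z = 0.1024, as predicted. I'll ease the press, open, check, then retreat.

```bash
python3 -m pendant '[30,-0.5,0,0,0, 39,0,0,0,0, 42,0,0,0,0, 46,0,0,0,0, 55,0,0,0,0, 70,0,0,0,0, 85,0,0,0,0, 85,0,0,0,0, 85,0,0,0,0, 85,0,0,0,0]' 20; python3 -m pendant '[85,-10,0,0,0, 85,-30,0,0,0, 85,-50,0,0,0, 85,-50,0,0,0, 85,0,0,-60,0, 85,0,0,-60,0, 85,0,-60,0,0, 85,0,-60,0,0, 85,0,-60,0,0, 85,0,-60,0,0, 85,0,0,0,0, 85,0,0,0,0]'
python3 - <<'E'
from h import *
for c in("scene","top"):
    im,d=viewer.grab_frame(c)
    for n in("metal_hood","black_hood"):
      for m in nets.silhouettes(n,c)[:1]:
        p=pts(c,d,m["mask"]);lo=.1 if n[0]=="m" else 0
        q=p[(p[:,2]>lo+.017)&(p[:,2]<lo+.027)];print(c,n,m["score"],len(q),np.median(q[:,2]),rect(q))
        A=np.c_[q[:,:2]-q[:,:2].mean(0),np.ones(len(q))];print(" slope",np.linalg.lstsq(A,q[:,2],rcond=None)[0].round(3))
    s=im[150:300,220:420] if c=="scene" else im[100:250,220:420]
    save(f"{c}_end.png",cv2.resize(s,(400,300),interpolation=cv2.INTER_CUBIC))
cv2.imwrite('pics/end.png',cv2.hconcat([cv2.imread('pics/scene_end.png'),cv2.imread('pics/top_end.png')]))
o=r.get_obs();print(o["clock"],o["tcp_pos"],o["contact_force"])
E
```

```text
clock: 11.8
tcp_pos: [0.5866, 0.0191, 0.102]
orientation: [-0.145, 1.566, 0.145]
contact_force: [0.3, -0.3, 0.5]
grip_width: 0.0847
clock: 13.3
tcp_pos: [0.5128, -0.2386, 0.2422]
orientation: [-0.145, 1.566, 0.146]
contact_force: [0.1, -0.2, -1.3]
grip_width: 0.0852
scene metal_hood 0.74 532 0.12193693048477994 (array([587.5,  17.5]), array([84.2, 41.5]), 10.7)
 slope [-0.01  -0.004  0.122]
scene black_hood 0.96 455 0.0217267762274983 (array([481.2, 274.4]), array([82.3, 42.3]), -88.5)
 slope [-0.017 -0.002  0.022]
top metal_hood 0.69 892 0.12218220370376298 (array([583.9,  19.6]), array([83.6, 42.6]), 12.2)
 slope [-0.001  0.002  0.122]
top black_hood 0.58 703 0.022122181147376074 (array([479.1, 274.9]), array([82.1, 41.2]), 88.4)
 slope [0.004 0.008 0.022]
13.6 [ 0.51308536 -0.23778455  0.2421695 ] [0.84495202 0.24725099 0.36306273]
```

View pics/end.png

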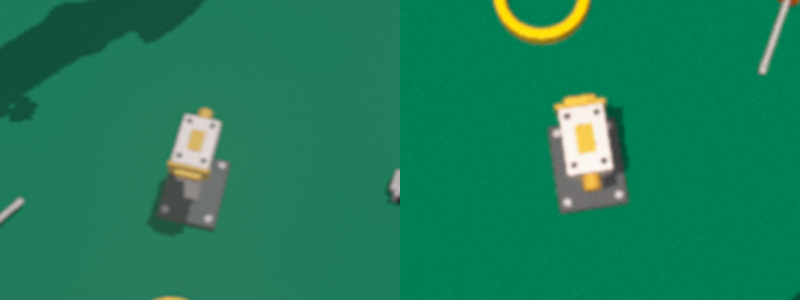

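```bash
python3 -c "
from bench import r
print(r.hand_in())"
```

```text
the job is handed in; nothing more can be done
None
```

The metal hood is on the yellow pad, flat and the same way up as before. I gripped it by its long sides, set it down gently (about 10 N at contact), released it and backed the arm well clear. The job was handed in at about 13.6 s of the 37 s allowed.

- **Position:** the hood sits within about 0.5 mm of the pad centre by the scene camera and 1.5 mm by the top camera.
- **Direction:** the scene camera put it at 10.7° against 10.8° for the pad. The top camera put it at 12.2° against 10.5°; that gap is larger, though a rectangle fitted to so small an outline is only good to a degree or two.
- **Height and level:** its top is 122 mm above the bench, as it should be on a 100 mm pad, and it is level to within about 1%.
- **Black hood:** its position matches the first measurement to about 1.5 mm, within the measuring error, and the arm never went down near it.
- **Check that failed:** just before set-down the top camera saw only the wrist, so that check used the scene camera alone.

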